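Isolate the test chassis and open it

TASK

Make the metal chassis on the bench safe and open it: first turn the black rotary handle of the isolator on the sloping grey enclosure fully to off, right home against its stop, then swing the steel lockout hasp beside it fully out past the edge of the enclosure, and then lift the chassis' hinged cover, the one with the bar handle, until it rests open on its stop. Leave the other things on the bench where they are.

Things in the scene. Friction and masses are not known exactly. Their poses are not given: they have to be found in the camera images.
- station: Isolator: a grey enclosure (face 220 x 260 mm, 80 mm deep) leaning back on a fixed stand so that its face looks up and towards the robot, the face's normal 30 degrees from vertical. Origin on the table under the face's centre, which is 126 mm up; x level, from the front (low edge) to the back, y level along the face (to the left as seen from the robot), z up
- handle_grip (a point): Rotary handle on that face: black bar 90 mm long, 18 mm wide, spanning 12 to 53 mm out from the face, on a round hub 68 mm across, 13 mm high. This point is on the turning axis, 36 mm out from the face. z: outward normal and turning axis; x: along the bar to its longer end (55 mm from the axis, the other end 35 mm); y: across the bar. The frame turns with the handle
- isolator (a joint): handle angle, rad: 0 = on (bar up the slope; starts 0 to 0.3), grows anticlockwise as seen facing the panel to 1.571 = off (bar level), a hard stop. Stiff: 0.35 N m of friction, so grip it firmly (60 N or more; a light grip slips and lags) and turn until the stop is felt. It stays where it is left
- hasp_knob (a point): Finger post of the lockout hasp: round steel post 16 mm across, 10 to 50 mm out from the face, at the free end of a flat steel strap (105 x 26 x 4 mm, 6 to 10 mm out from the face), right of the handle as seen from the robot. This point is on the post's axis, 32 mm out from the face; z: outward normal, x: along the strap from pivot to post. The frame turns with the hasp
- hasp_pivot (a point): point on the hasp's pivot axis, 32 mm out from the face, 80 mm from hasp_knob; same axes as hasp_knob. It lies 50 mm down the slope and 140 mm to the right of the handle's axis
- hasp (a joint): hasp angle in the plane of the face, rad: 0 = folded, strap pointing up the slope (starts 0 to 0.15); grows clockwise as seen facing the panel, to 1.3 = swung out past the enclosure's right edge, a hard stop. Stiff (0.1 N m of friction), stays where it is left
- cover_bar (a point): Middle of the black round bar handle on the cover of the chassis (bare metal box, 160 mm deep, 250 wide, 105 high, fixed, two rows of black fan holes in front). Bar 12 mm thick, 110 mm long between two legs, parallel to the hinge, 46 mm above the underside of the 4 mm cover plate, 145 mm from the hinge. x: towards the hinge, y: along the bar, z: out of the cover; turns with the cover
- cover_hinge (a point): Middle of the cover's hinge line, on the top of the chassis' far edge, 105 mm above the table. x points from the chassis' front to its back, y along the hinge, z up (does not move with the cover)
- cover (a joint): cover angle, rad: 0 = shut (as at the start), grows as its front edge is lifted up and back (about +y of cover_hinge), to 1.75 = its hard stop past upright, where it rests by itself; let go short of about 1.35 it falls shut. The cover weighs 0.24 to 0.39 kg
- driver: bystander: a screwdriver about 200 mm long, lying; origin at its own middle
- tape: bystander: a roll of clear tape, 100 mm across, 48 mm high, lying flat; origin at its own middle on the table
- fan: bystander: a square black fan 80 x 80 x 38 mm; origin at its own middle on the table
- cleaner: bystander: a white bottle, 60 mm across, 150 mm high; origin at its own middle on the table
- spanner: bystander: a steel spanner 170 mm long, lying; origin at its own middle
- heatsink: bystander: an aluminium finned heat sink 90 x 60 x 34 mm; origin at its own middle on the table

How it is judged:
On the way, in this order (a step that is already met when the one before it is completed fails the run):
1. the isolator handle is turned off and stays against its stop, with the hasp still folded and the cover still shut (value of joint isolator above 1.52 rad and value of joint hasp below 0.4 rad and value of joint cover below 0.2 rad), for 0.2 s.
2. the hasp is swung out, with the isolator off and the cover still shut (value of joint isolator above 1.52 rad and value of joint hasp above 1.15 rad and value of joint cover below 0.2 rad), for 0.2 s.
3. the cover is lifted open onto its stop, with the isolator off and the hasp out (value of joint isolator above 1.52 rad and value of joint hasp above 1.15 rad and value of joint cover above 1.65 rad), for 0.2 s.
At the end, for the whole second after the job is handed in: The isolator handle is at off (above 1.52 rad), the hasp is swung out (above 1.15 rad), the cover rests open on its stop (above 1.65 rad), and all three are still (all of step 3 and value of joint cover below 1.9 rad and velocity of joint isolator between -0.1 and 0.1 rad/s and velocity of joint hasp between -0.1 and 0.1 rad/s and velocity of joint cover between -0.1 and 0.1 rad/s); the robot touches nothing.
It fails at once if a bystander is moved by more than 30 mm (distance of any of driver, tape, fan, cleaner, spanner, heatsink from where it was at the start of the episode above 0.03 m).
It also fails if it takes over 72 s, if anything falls off the work surface, if the arm or the gripper's body presses on something with over 40 N, if the wrist force passes 120 N, or if a joint passes its speed limit or range.

ROBOT

A 6-joint arm with a two-finger parallel gripper is mounted at the origin on the work surface. World frame = base frame: x ahead of the robot, y to its left, z up, the work surface at z = 0. Lengths are in m, angles in rad, forces in N, time in s.
With the tool pointing down it reaches from about 0.25 to 0.8 m from the base axis. Payload 3.9 kg.
Tool frame: the origin (TCP) lies between the finger pads; the fingertips stand 22 mm ahead of it and the grasp point (between the pads) lies 3 mm ahead of it; z points along the fingers, y is the line along which they close (so a half turn about z gives the same grasp; the last joint's range is limited). The gripper opens to 85 mm and grips with 20 to 120 N. Pads are 22 mm wide; open, the fingers measure 114 mm over their backs; the gripper's body (76 mm by 85 mm) begins 54 mm behind the grasp point. The pads swing forward as they close: fully open they stand 13 mm farther back than shut.
Start: joints at [-1.224, 0.26, -0.138, 1.173, 0, 1.571], TCP at [0.178, -0.494, 0.253] pointing down, gripper open.
Joint ranges: [-2.78, 2.78], [-0.83, 1.72], [-1.28, 1.37], [-1.9, 2.12], [-1.57, 1.48], [-3.14, 3.14]. Speed limits (rad/s): [2.57, 2.57, 3.14, 3.14, 3.14, 3.14].

INTERFACE

Orientations are given as a unit quaternion [x, y, z, w].
In Python, from bench import bot, fingers, optics, ticket, get_time, get_joint_positions, get_joint_velocities, get_joint_torque, get_position, get_tcp_rot, get_force, get_torque, get_gripper_width, get_finger_force gives the robot as it stands. The module is installed in compiled form; this text tells all that it offers. Calls block until the motion is done:
- bot.move_to(position, orientation): joint-space move of the TCP to a pose.
- bot.move_linear(position, ori=None, velocity=0.15, f_stop=None): straight line of the TCP; ori=None keeps the orientation; velocity is the mean speed in m/s. With f_stop (N) it stops when the force on the tool has changed by that much, and returns True; else False.
- bot.goto_joints(angles): joint-space move.
- fingers.let_go() and fingers.clamp(force=None): open the fingers fully, or close them until they stop; force is the grip in N (None keeps the last).
- bot.hold(seconds).
- bot.ik(position, orientation): joint angles nearest the present ones, or None.
- optics.get_image(name): name is "scene" or "side" or "wrist"; returns a dict with "color" (400x640x3 uint8, red, green, blue), "camera_matrix" (3x3 intrinsics, pixels), "dist" ([k1, k2, p1, p2, k3] as OpenCV has them; the pictures are not rectified), "R" (3x3) and "t" (3): a world point X has camera coordinates R X + t. Camera axes: x right, y down, z forward; pixel columns grow to the right and rows downward; lengths in m; the calibration is good to about 2 mm. A picture is of the moment at which its call begins. There is no depth.
A pose or a line that the arm cannot do raises bot.MotionError and nothing moves.
- ticket.hand_in(): hands the job in; it is judged then, once.
Readings, each from a call of its own:
- get_time(): time.
- get_joint_positions(): joint angles.
- get_joint_velocities(): joint speeds.
- get_joint_torque(): joint torques, N m.
- get_position(): TCP position.
- get_tcp_rot(): TCP orientation.
- get_force(): force on the tool from outside, world axes, zero at the start.
- get_torque(): the same for the moment, N m.
- get_gripper_width(): opening from 0.0 (shut) to 1.0 (fully open).
- get_finger_force(): force on a finger pad.
Only numpy, scipy, OpenCV 4.12 (cv2) and the standard library are available. Lean on these libraries where they do the work, as an engineer would, in place of code of your own. Each camera call takes 0.05 s, during which the arm holds its last target. There are 200 camera calls.

## Working session

There is one attempt and no reset: what is moved stays moved. The work goes in short steps, each a Python script; the robot and the scene stay as the last script left them, time stands still between calls to the robot, and variables do not carry over. Pictures are saved under pics/ and viewed, at most 13 in all, crops included, and the job is handed in when it is done.

```bash
mkdir -p pics; python3 - <<'E'
from bench import *
import cv2,pickle
d={}
for n in("scene","side"):
    im=optics.get_image(n); d[n]=im; cv2.imwrite(f"pics/{n}0.png",im["color"][:,:,::-1])
    print(n,im["R"].T@-im["t"],im["camera_matrix"].tolist(),im["dist"])
pickle.dump(d,open("im0.pkl","wb")); print(get_time(),get_tcp_rot())
E
```

```text
scene [1.15505996 0.41949157 1.25084255] [[399.5536864312605, 0.0, 320.2182595819657], [0.0, 399.5536864312605, 203.75489943918748], [0.0, 0.0, 1.0]] [-0.07527077  0.          0.          0.          0.        ]
side [0.24584707 0.81762067 0.99752596] [[382.4739037752002, 0.0, 318.30122871263757], [0.0, 382.4739037752002, 209.22461635870687], [0.0, 0.0, 1.0]] [-0.0360769  0.         0.         0.         0.       ]
0.1 [ 9.85002991e-01  1.72534920e-01 -1.55919686e-04 -8.85583786e-04]
```

View pics/scene0.png

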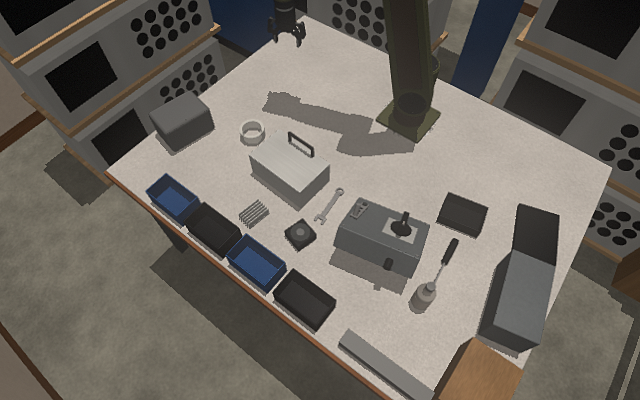

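View pics/side0.png

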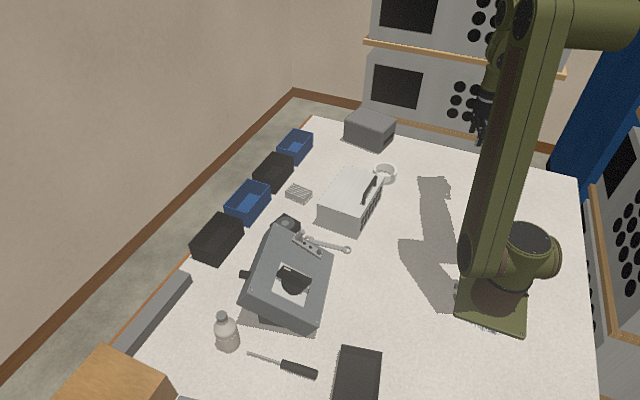

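The scene view shows the station's handle near (402,225), the hasp near (358,208) and the cover bar near (301,145). In the side view they are near (293,278), (308,243) and (371,190). I'll zoom in for exact pixels.

```bash
python3 - <<'E'
import cv2,pickle,numpy as np
d=pickle.load(open("im0.pkl","rb"))
def crop(n,x,y,w,h,s):
    c=cv2.resize(d[n]["color"][y:y+h,x:x+w,::-1],None,fx=s,fy=s,interpolation=cv2.INTER_CUBIC)
    for k in range(0,w,10):
        cv2.line(c,(k*s,0),(k*s,8 if k%50 else 14),(0,0,255),1); 
        if k%20==0: cv2.putText(c,str(x+k),(k*s,22),0,.35,(0,0,255),1)
    for k in range(0,h,10):
        cv2.line(c,(0,k*s),(8,k*s),(0,0,255),1)
        if k%20==0: cv2.putText(c,str(y+k),(9,k*s+4),0,.35,(0,0,255),1)
    return c
cv2.imwrite("pics/st_scene.png",crop("scene",325,185,115,90,6))
cv2.imwrite("pics/st_side.png",crop("side",230,220,120,95,6))
cv2.imwrite("pics/ch.png",np.hstack([crop("scene",240,120,100,95,4),crop("side",310,155,95,95,4)]))
E
```

```text
(no output)
```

View pics/st_scene.png

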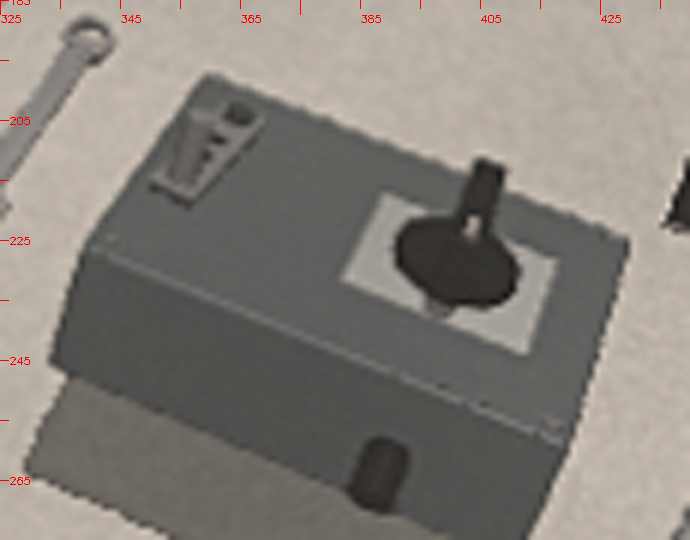

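View pics/st_side.png

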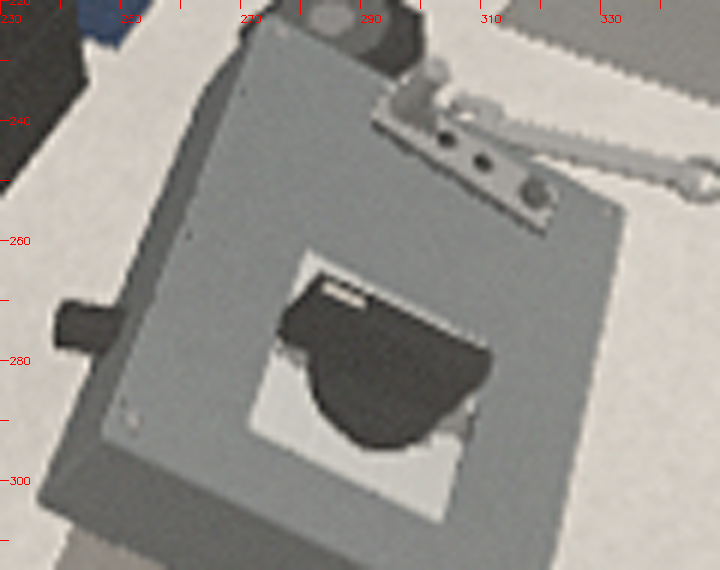

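View pics/ch.png

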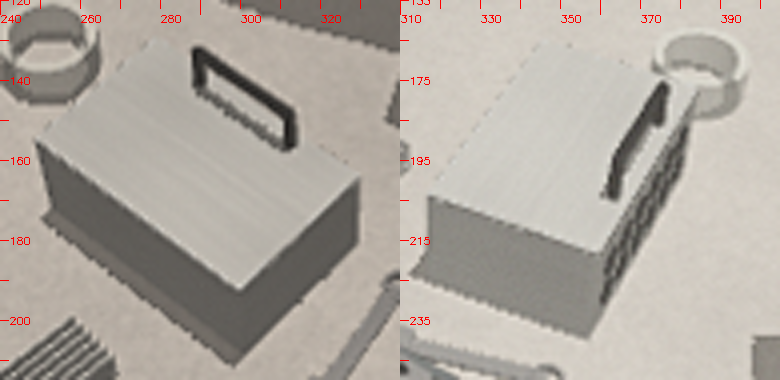

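The crops give corresponding pixels for the face and plate corners, hasp pivot and post, cover corners and bar ends. Next I triangulate them across the two views.

```bash
cat > cam.py <<'E'
import cv2,numpy as np
def norm(im,p): return cv2.undistortPoints(np.float64([[p]]),im["camera_matrix"],im["dist"])[0,0]
def tri(a,p,b,q):
    X=cv2.triangulatePoints(np.c_[a["R"],a["t"]],np.c_[b["R"],b["t"]],norm(a,p),norm(b,q)); return (X[:3]/X[3])[:,0]
def proj(im,X): return cv2.projectPoints(np.float64([X]),cv2.Rodrigues(im["R"])[0],im["t"],im["camera_matrix"],im["dist"])[0][0,0]
def onz(im,p,z):
    r=im["R"].T@np.r_[norm(im,p),1]; c=-im["R"].T@im["t"]; return c+r*(z-c[2])/r[2]
E
python3 - <<'E'
import pickle,numpy as np
from cam import *
d=pickle.load(open("im0.pkl","rb")); A,B=d["scene"],d["side"]
np.set_printoptions(precision=4,suppress=True)
for n,p,q in [("face FR",(360,197),(333.5,254.5)),("face BR",(340,226.5),(273,221.5)),("face BL",(418.5,258.5),(247.5,293)),
("plate FR",(388.5,217),(312,277.5)),("plate FL",(417.5,228),(303.5,307)),("plate BL",(412.5,244),(271.5,291.5)),("plate BR",(382,231.5),(281.5,261.5)),
("pivot",(364.5,204),(319,251.5)),("posttop",(357.5,204),(302,230.5)),("postbase",(354.5,214),(298.5,237.5)),
("cov FL",(328.5,164.5),(360,218)),("cov BL",(299,192.5),(317,204)),("cov BR",(249.5,155.5),(350,166)),("cov FR",(279.5,129.5),(382,184)),
("bar R",(289,132.5),(375,176.5)),("bar L",(310.5,147.5),(363.5,195))]:
    X=tri(A,p,B,q); print(n,X,np.linalg.norm(proj(A,X)-p).round(2))
for n,p,z in [("cov FL",(328.5,164.5),.109),("cov BL",(299,192.5),.109),("cov BR",(249.5,155.5),.109),("cov FR",(279.5,129.5),.109),("barR",(289,132.5),.155),("barL",(310.5,147.5),.155)]: print(n,onz(A,p,z))
for n,p,z in [("cov FL",(360,218),.109),("cov BL",(317,204),.109),("barR",(375,176.5),.155),("barL",(363.5,195),.155)]: print("side",n,onz(B,p,z))
E
```

```text
face FR [0.4921 0.0848 0.0731] 0.33
face BR [0.6759 0.1266 0.1818] 0.56
face BL [0.6187 0.3699 0.1726] 0.0
plate FR [0.5114 0.2097 0.0967] 0.65
plate FL [0.4913 0.3088 0.1001] 0.22
plate BL [0.5752 0.3284 0.148 ] 0.53
plate BR [0.5964 0.2306 0.1501] 0.8
pivot [0.5266 0.1225 0.1111] 0.51
posttop [0.5802 0.1248 0.1832] 0.23
postbase [0.5941 0.1255 0.1449] 1.02
cov FL [ 0.4623 -0.0751  0.1002] 0.66
cov BL [ 0.6199 -0.0819  0.1005] 0.04
cov BR [ 0.5951 -0.3387  0.0897] 1.95
cov FR [ 0.445  -0.3173  0.0839] 2.99
bar R [ 0.4676 -0.2487  0.1516] 0.1
bar L [ 0.4741 -0.1446  0.1474] 0.8
cov FL [ 0.4695 -0.0691  0.109 ]
cov BL [ 0.624  -0.0781  0.109 ]
cov BR [ 0.6099 -0.3189  0.109 ]
cov FR [ 0.4509 -0.3128  0.109 ]
barR [ 0.4694 -0.2469  0.155 ]
barL [ 0.4765 -0.1433  0.155 ]
side cov FL [ 0.4594 -0.0692  0.109 ]
side cov BL [ 0.6163 -0.0735  0.109 ]
side barR [ 0.4668 -0.2438  0.155 ]
side barL [ 0.4728 -0.1322  0.155 ]
```

```bash
cat > geo.py <<'E'
import numpy as np, json, os
from scipy.spatial.transform import Rotation as Ro
from cam import *
yaw=.215; c30,s30=np.cos(np.pi/6),.5
h=np.array([np.cos(yaw),np.sin(yaw),0]); Y=np.array([-np.sin(yaw),np.cos(yaw),0]); Z=np.array([0,0,1.])
U=c30*h+s30*Z; N=-s30*h+c30*Z
H0=np.array([.5436,.2694,.1255])          # handle axis on the face
if os.path.exists("H0.npy"): H0=np.load("H0.npy")
def face(a,b,o): return H0+a*U+b*Y+o*N    # up-slope, left, out
def ori(phi,sgn=1):                        # tool z = -N, tool y = across bar at angle phi
    y=sgn*(np.cos(phi)*Y-np.sin(phi)*U); z=-N
    return Ro.from_matrix(np.c_[np.cross(y,z),y,z]).as_quat()
cy=-.06
hx=np.array([np.cos(cy),np.sin(cy),0]); hy=np.array([-np.sin(cy),np.cos(cy),0])
BAR=np.array([.471,-.194,.151])
if os.path.exists("BAR.npy"): BAR=np.load("BAR.npy")
HINGE=BAR+.145*hx-.046*Z
def bar(t): return HINGE+hx*(-.145*np.cos(t)+.046*np.sin(t))+Z*(.145*np.sin(t)+.046*np.cos(t))
def cori(a,sgn=1):
    z=-np.cos(a)*Z-np.sin(a)*hx; y=sgn*(np.cos(a)*hx-np.sin(a)*Z)
    return Ro.from_matrix(np.c_[np.cross(y,z),y,z]).as_quat()
E
python3 - <<'E'
from bench import *
from geo import *
np.set_printoptions(precision=2,suppress=True)
for s in(1,-1):
    print("handle",s)
    for phi in(-.1,.2,.8,1.3,1.6): print(phi,bot.ik(face(0,0,.039),ori(phi,s)))
    print("look",bot.ik(face(0,-.03,.25),ori(0,s)))
    print("hasp",s)
    for q in(0,.6,1.3): print(q,bot.ik(face(-.05+.08*np.cos(q),-.14-.08*np.sin(q),.04),ori(-q,s)))
    print("cover",s)
    for t,a in((0,0),(.8,.3),(1.5,.3),(1.75,0),(1.75,.4),(1.75,.7),(1.75,1)): print(t,a,bot.ik(bar(t),cori(a,s)))
E
```

```text
handle 1
-0.1 [ 0.55  0.16 -0.7   0.21 -0.17  0.39]
0.2 [ 0.55  0.16 -0.7   0.21 -0.17  0.09]
0.8 [ 0.55  0.16 -0.7   0.21 -0.17 -0.51]
1.3 [ 0.55  0.16 -0.7   0.21 -0.17 -1.01]
1.6 [ 0.55  0.16 -0.7   0.21 -0.17 -1.31]
look [ 0.57 -0.19 -0.52  0.74 -0.18  0.31]
hasp 1
0 [ 0.23  0.14 -0.68  0.22 -0.01  0.01]
0.6 [ 0.13  0.13 -0.72  0.2   0.04  0.52]
1.3 [ 0.04  0.11 -0.82  0.13  0.09  1.15]
cover 1
0 0 [-0.39  0.3  -0.36  0.91  0.    1.24]
0.8 0.3 [-0.31  0.59  0.31  1.58 -0.07  1.33]
1.5 0.3 [-0.28  0.82  0.8   1.84 -0.06  1.36]
1.75 0 [-0.29  0.62  0.4   1.36  0.    1.34]
1.75 0.4 None
1.75 0.7 None
1.75 1 None
handle -1
-0.1 [ 0.55  0.16 -0.7   0.21 -0.17 -2.75]
0.2 [ 0.55  0.16 -0.7   0.21 -0.17 -3.05]
0.8 [ 0.55  0.16 -0.7   0.21 -0.17  2.64]
1.3 [ 0.55  0.16 -0.7   0.21 -0.17  2.14]
1.6 [ 0.55  0.16 -0.7   0.21 -0.17  1.84]
look [ 0.57 -0.19 -0.52  0.74 -0.18 -2.83]
hasp -1
0 [ 0.23  0.14 -0.68  0.22 -0.01 -3.13]
0.6 [ 0.13  0.13 -0.72  0.2   0.04 -2.62]
1.3 [ 0.04  0.11 -0.82  0.13  0.09 -1.99]
cover -1
0 0 [-0.39  0.3  -0.36  0.91  0.   -1.9 ]
0.8 0.3 [-0.31  0.59  0.31  1.58 -0.07 -1.81]
1.5 0.3 [-0.28  0.82  0.8   1.84 -0.06 -1.78]
1.75 0 [-0.29  0.62  0.4   1.36  0.   -1.8 ]
1.75 0.4 None
1.75 0.7 None
1.75 1 None
```

```bash
python3 - <<'E'
from bench import *
from geo import *
import pickle
bot.move_to(face(0,-.04,.25),ori(0))
im=optics.get_image("wrist"); pickle.dump(im,open("w1.pkl","wb"))
print(get_time(),get_position(),face(0,-.04,.25))
for n,X in [("axis0",face(0,0,0)),("axis53",face(0,0,.053)),("long53",face(.055,0,.053)),("short53",face(-.035,0,.053)),("pivot10",face(-.05,-.14,.01)),("post50",face(.03,-.14,.05)),("post10",face(.03,-.14,.01))]: print(n,proj(im,X))
cv2.imwrite("pics/w1.png",im["color"][:,:,::-1])
E
```

```text
2.7917 [0.43035555 0.20317391 0.3419237 ] [0.43001185 0.20365252 0.34200635]
axis0 [352.27714177 178.02730909]
axis53 [357.08084233 187.68779019]
long53 [355.4179583  233.53147179]
short53 [358.21175637 156.03786165]
pivot10 [238.04343471 139.04797531]
post50 [234.59958308 212.58341729]
post10 [243.36354706 202.76893605]
```

View pics/w1.png

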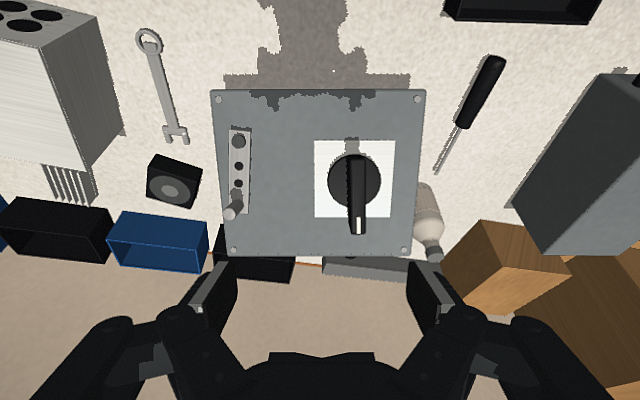

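The wrist view, with the up-slope direction pointing down in the image, shows:
- **Handle:** hub at (354,180), the bar's long end at (358,233) and its short end at (355,155). That puts the handle at about +0.075 rad.
- **Hasp:** pivot at (238,141) and post top at (229,213), so about 0.08 rad.

The predictions agree within about 2 mm, so I'll turn the handle.

```bash
python3 - <<'E'
from bench import *
from geo import *
p0=.075
bot.move_to(face(.005,0,.11),ori(p0)); 
print(bot.move_linear(face(.005,0,.041),velocity=.08,f_stop=15))
fingers.clamp(100); print("grip",get_gripper_width(),get_finger_force(),get_force(),get_time())
j=np.array(get_joint_positions()); a=p0; t0=np.dot(get_torque(),N)
while a<1.75:
    a=min(a+(.3 if a<1.2 else .04),1.76); j2=j.copy(); j2[5]-=a-p0
    # keep the axis fixed: grasp sits 5 mm up-slope, follow its circle
    q=bot.ik(H0+.041*N+.005*(np.cos(a)*U+np.sin(a)*Y),ori(a)); bot.goto_joints(q)
    t=np.dot(get_torque(),N)-t0; print(round(a,2),round(t,2),np.round(np.linalg.norm(get_force()),1),round(j[5]-get_joint_positions()[5]+p0,3),round(get_time(),1))
    if a>1.4 and abs(t)>1.2: break
E
```

```text
False
grip 0.2010904909658901 97.07703351974487 [-4.01733155 -0.94608934  5.07354106] 5.0667
0.38 0.52 6.8 0.373 5.5
0.68 0.56 6.0 0.67 5.8
0.98 0.56 8.2 0.968 6.2
1.28 0.59 8.0 1.266 6.6
1.32 0.24 7.0 1.305 6.8
1.36 0.24 8.2 1.345 7.1
1.4 0.24 7.4 1.384 7.3
1.44 0.28 6.9 1.424 7.6
1.48 0.22 6.6 1.464 7.8
1.52 0.25 7.7 1.504 8.1
1.56 0.27 7.3 1.544 8.3
1.6 -0.26 7.4 1.582 8.6
1.64 -1.94 7.4 1.618 8.8
```

```bash
python3 - <<'E'
from bench import *
from geo import *
bot.hold(.3); fingers.let_go(); bot.move_linear(np.array(get_position())+.09*N,velocity=.2)
bot.move_to(face(0,-.04,.25),ori(0))
im=optics.get_image("wrist"); print(get_time())
for q in(0,.08,.12): print(q,proj(im,face(-.05+.08*np.cos(q),-.14-.08*np.sin(q),.05)))
print("bar ends if off",proj(im,face(0,.055,.053)),proj(im,face(0,-.035,.053)))
cv2.imwrite("pics/w2.png",cv2.resize(im["color"][80:270,190:450,::-1],None,fx=3,fy=3))
E
```

```text
11.8833
0 [234.02450965 213.49446671]
0.08 [228.47787646 213.2817861 ]
0.12 [225.69976939 213.01779033]
bar ends if off [406.09011688 188.81153466] [325.22567342 188.76617138]
```

View pics/w2.png

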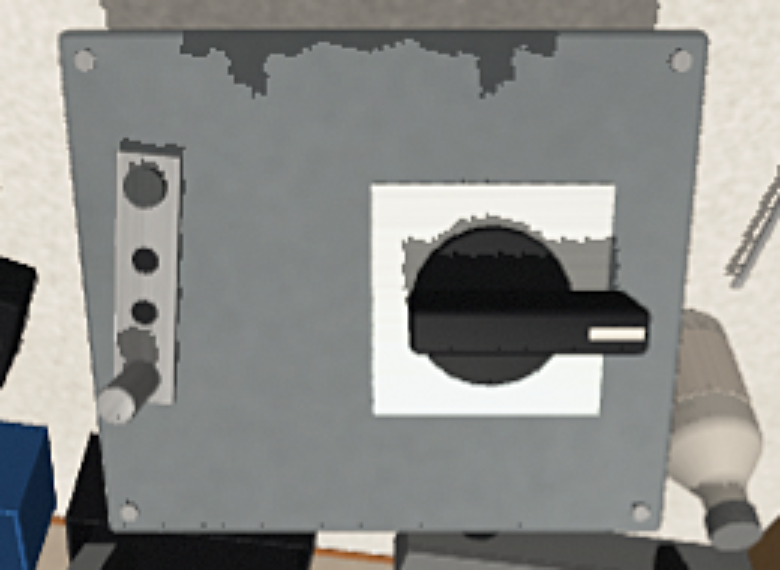

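The handle bar is level with its long end to the left, so it's off. The post top is at (229,215), about 0.07 rad. Next is the hasp.

```bash
python3 - <<'E'
from bench import *
from geo import *
def P(q,o,r=.08): return face(-.05+r*np.cos(q),-.14-r*np.sin(q),o)
q=.07
bot.move_to(P(q,.11),ori(-q))
print(bot.move_linear(P(q,.042),velocity=.08,f_stop=15))
fingers.clamp(40); print("grip",get_gripper_width(),get_finger_force(),get_force(),get_time())
while q<1.33:
    q=min(q+.15,1.34); bot.goto_joints(bot.ik(P(q,.042),ori(-q)))
    f=np.array(get_force()); print(round(q,2),f.round(1),np.round(np.linalg.norm(f),1),round(get_time(),1))
    if np.linalg.norm(f)>45: break
bot.hold(.3); fingers.let_go(); bot.move_linear(np.array(get_position())+.1*N,velocity=.2)
bot.move_to(face(0,-.08,.25),ori(0))
im=optics.get_image("wrist"); print(get_time())
for a in(1.15,1.3): print(a,proj(im,P(a,.05)))
cv2.imwrite("pics/w3.png",im["color"][:,:,::-1])
E
```

```text
False
grip 0.17074110211952773 38.8947594165802 [-1.33418565 -1.25637668  2.92465707] 14.2667
0.22 [-2.6 -1.4  5.1] 5.9 14.5
0.37 [-3.7 -0.4  4.2] 5.6 14.8
0.52 [-3.5 -0.7  3.6] 5.1 15.0
0.67 [-3.2 -1.3  4.9] 6.0 15.3
0.82 [-4.5  0.1  6. ] 7.5 15.5
0.97 [-3.9  0.6  5. ] 6.3 15.8
1.12 [-3.7  1.1  4.6] 6.0 16.0
1.27 [-3.7  2.   5.2] 6.7 16.3
1.34 [3.8 8.1 2.1] 9.2 16.5
19.15
1.15 [200.47570937 173.88089998]
1.3 [195.53187683 163.7090655 ]
```

View pics/w3.png

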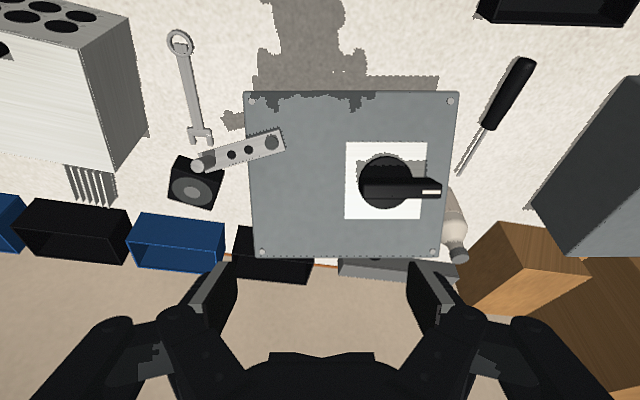

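The hasp post is at (197,166), which matches about 1.28 rad, so it's out, and the handle is still level. Next I check the cover bar from above.

```bash
python3 - <<'E'
from bench import *
from geo import *
bot.move_to(BAR+[0,0,.2],cori(0))
im=optics.get_image("wrist"); print(get_time()); import pickle; pickle.dump(im,open("w4.pkl","wb"))
for n,X in [("mid",BAR+[0,0,.006]),("L",BAR+.055*hy+[0,0,.006]),("R",BAR-.055*hy+[0,0,.006])]: print(n,proj(im,X))
cv2.imwrite("pics/w4.png",im["color"][:,:,::-1])
E
```

```text
20.55
mid [321.5696726  189.93069476]
L [321.62224106 138.96367072]
R [321.52187591 236.01668541]
```

View pics/w4.png

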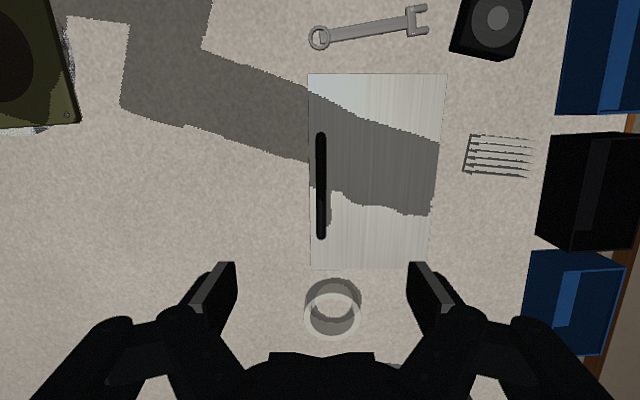

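The bar runs from (321,132) to (321,240), within about 3 px of the prediction. Now I grip it and lift.

```bash
python3 - <<'E'
from bench import *
from geo import *
def G(t):
    a=.1*min(t,1.5)/1.5; z=-np.cos(a)*Z-np.sin(a)*hx
    return bar(t)-.004*z, cori(a)
ts=np.linspace(0,1.74,13); assert all(bot.ik(*G(t)) is not None for t in ts)
print(bot.move_linear(G(0)[0],velocity=.12,f_stop=12))
fingers.clamp(40); print("grip",get_gripper_width(),get_finger_force(),get_force(),get_time())
for t in ts[1:]:
    bot.goto_joints(bot.ik(*G(t))); f=np.array(get_force()); print(round(t,2),f.round(1),round(get_gripper_width(),3),round(get_time(),1))
    if np.linalg.norm(f)>50: break
bot.hold(.4)
im=optics.get_image("side"); cv2.imwrite("pics/s2.png",cv2.resize(im["color"][60:260,250:550,::-1],None,fx=2.6,fy=2.6))
E
```

```text
False
grip 0.12970799078599088 39.08064365386963 [-3.36112722 -0.19573154  4.66902441] 23.0083
0.14 [-4.4 -0.4 -1.6] 0.121 23.3
0.29 [-5.9 -0.2  0.6] 0.122 23.5
0.43 [-9.7 -0.7  3.8] 0.123 23.8
0.58 [-11.3  -0.4   7.5] 0.123 24.0
0.72 [-11.3   1.   11.8] 0.122 24.3
0.87 [-6.6  2.3 11.9] 0.123 24.5
1.01 [-4.7  1.3  7.5] 0.122 24.8
1.16 [-2.8  2.1  4. ] 0.128 25.0
1.3 [-1.3  1.8  4.6] 0.124 25.3
1.45 [-0.   2.8  3.6] 0.124 25.5
1.6 [0.6 2.6 4. ] 0.123 25.8
1.74 [-1.2  2.8 -0.1] 0.121 26.0
```

View pics/s2.png

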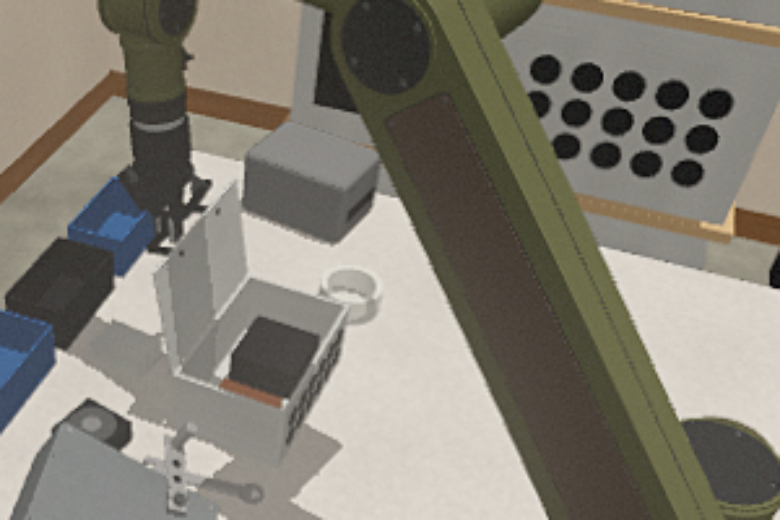

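The cover stands past upright with the fingers on the bar, seen near (175,225) in the crop. I release and back out along the tool axis.

```bash
python3 - <<'E'
from bench import *
from geo import *
fingers.let_go(); print(get_force()); 
p=np.array(get_position()); z=Ro.from_quat(get_tcp_rot()).as_matrix()[:,2]
for d in(.13,.10,.08):
    try: print(d,bot.move_linear(p-d*z,velocity=.08)); break
    except bot.MotionError as e: print(e)
print(get_force(),get_position()); bot.hold(1)
im=optics.get_image("side"); print(get_time()); cv2.imwrite("pics/s3.png",cv2.resize(im["color"][60:320,230:490,::-1],None,fx=2.3,fy=2.3))
E
```

```text
[1.04471989 0.15173224 0.57342378]
the arm cannot follow that straight line within its joint ranges
0.1 False
[-0.01091703  0.15230865 -0.26470614] [ 0.69564255 -0.20754939  0.34341978]
29.625
```

View pics/s3.png

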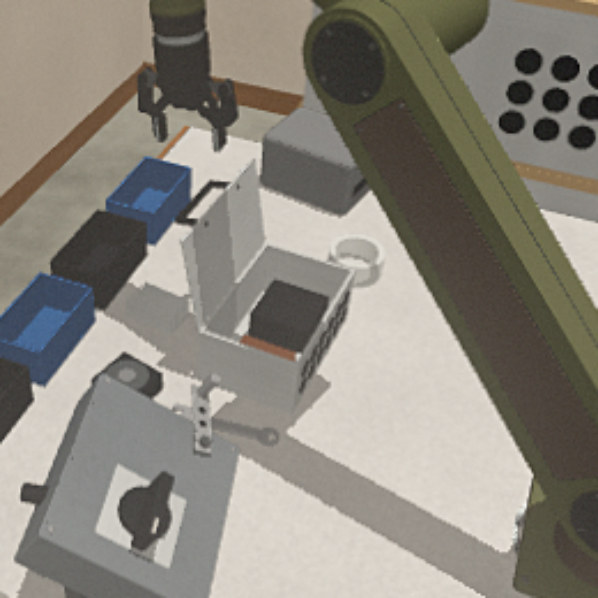

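The cover rests open, with its bar clear of the gripper at about (205,200). The hasp is out at (205,420), the handle is level at (150,505), and the robot touches nothing.

```bash
python3 -c "
from bench import *
print(ticket.hand_in())"
```

```text
the job is handed in; nothing more can be done
None
```

I turned the isolator off against its stop, swung the hasp out, lifted the cover open onto its stop and handed the job in at about 30 s; the hand-in returned no verdict, but the last picture showed all three in place and the arm clear.

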